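Uncover the colour rack and load its numbered pockets in order

TASK

Get the sweet maker's colour rack ready: lift the cream cover off the sloping rack and lay it flat on the middle of the dark mat, handle up. Then fill the pockets in order, going by the dots on the tags behind them: first the yellow pot in pocket one, then the green pot in pocket two, each the right way up and fully home. Leave the red and blue pots and everything else on the table where they are.

Things in the scene. Friction and masses are not known exactly. Their poses are not given: they have to be found in the camera images.
- rack: fixed aluminium rack, 230 mm along y. Its top face rises to +x; its normal and the pocket axes lean 25 deg to the robot: (-0.423, 0, 0.906) in the rack frame. Three round pockets 36 mm wide, 30 mm deep at y = -70, 0, 70 mm. Lip 5 mm high along the lower (-x) edge, 42 mm from the pocket row; level ledge behind (x 30 to 70, z 75 mm) for tags. Origin: middle, on the table; z up, x away from robot.
- tag1: white level number tag, 34 x 52 mm, with 1 black dot in a row, on the rack's back ledge right behind the pocket that it numbers; the order of the tags along the rack changes. Origin on the table below the pocket row, axes as the rack's; the tag plate is 50 mm towards +x and 79 mm up.
- floor1 (a point): centre of the floor of the pocket numbered 1 (behind which the 1-dot tag sits); a seated pot's underside centre is here. Axes as the rack's.
- mouth1 (a point): centre of the mouth of pocket 1, in the sloping top face, 30 mm from its floor along the pocket axis. Axes as the rack's.
- tag2: white level number tag, 34 x 52 mm, with 2 black dots in a row, on the rack's back ledge right behind the pocket that it numbers; the order of the tags along the rack changes. Origin on the table below the pocket row, axes as the rack's; the tag plate is 50 mm towards +x and 79 mm up.
- floor2 (a point): centre of the floor of the pocket numbered 2 (behind which the 2-dot tag sits); a seated pot's underside centre is here. Axes as the rack's.
- mouth2 (a point): centre of the mouth of pocket 2, in the sloping top face, 30 mm from its floor along the pocket axis. Axes as the rack's.
- tag3: white level number tag, 34 x 52 mm, with 3 black dots in a row, on the rack's back ledge right behind the pocket that it numbers; the order of the tags along the rack changes. Origin on the table below the pocket row, axes as the rack's; the tag plate is 50 mm towards +x and 79 mm up.
- floor3 (a point): centre of the floor of the pocket numbered 3 (behind which the 3-dot tag sits); a seated pot's underside centre is here. Axes as the rack's.
- mouth3 (a point): centre of the mouth of pocket 3, in the sloping top face, 30 mm from its floor along the pocket axis. Axes as the rack's.
- cover: loose cream cover plate 74 x 216 x 5 mm, 120 g, lying on the rack's sloping face against its lip, over all the pockets. On its middle a blue bar handle 14 mm wide (x), 56 mm long (y), its top 33 mm above the plate's underside. Origin at the centre of the underside, z out of the top (handle) side, y along its length.
- mat: fixed dark rubber mat 150 mm (x) x 260 mm (y) x 4 mm on the table, the cover's resting place. Origin at the centre of its underside, on the table.
- pot_yellow: yellow colour pot: closed round pot, all yellow with a white paper band, 32 mm diameter, 70 mm tall, about 90 g; stands upright on the table. Origin at the centre of its underside, z up along its axis.
- pot_green: green colour pot: closed round pot, all green with a white paper band, 32 mm diameter, 70 mm tall, about 90 g; stands upright on the table. Origin at the centre of its underside, z up along its axis.
- pot_red: red colour pot, not wanted today: closed round pot, all red with a white paper band, 32 mm diameter, 70 mm tall, about 90 g; stands upright on the table. Origin at the centre of its underside, z up along its axis.
- pot_blue: blue colour pot, not wanted today: closed round pot, all blue with a white paper band, 32 mm diameter, 70 mm tall, about 90 g; stands upright on the table. Origin at the centre of its underside, z up along its axis.
- bowl: bystander: steel bowl, 150 mm across, 60 mm high. Origin at the centre of its underside.
- timer: bystander: white kitchen timer lying flat, 50 x 70 x 18 mm. Origin at the centre of its underside.
- brush: bystander: pastry brush lying along its x on the table, about 30 mm high at most.
- scraper: bystander: dough scraper lying flat, steel blade 105 x 75 mm and blue grip 110 mm long, 18 mm high. Origin under the grip's centre.
Not all that is in view belongs to the job. What is shaped like the cover but orange is not meant.

How it is judged:
By the outcome, as a careful person would: the job done as asked, in the order asked, and still so for the second after the job is handed in, with the robot touching nothing.
It also fails if it takes over 69 s, if anything falls off the work surface, if the arm or the gripper's body presses on something with over 40 N, if the wrist force passes 120 N, or if a joint passes its speed limit or range.

ROBOT

A 6-joint arm with a two-finger parallel gripper is mounted at the origin on the work surface. World frame = base frame: x ahead of the robot, y to its left, z up, the work surface at z = 0. Lengths are in m, angles in rad, forces in N, time in s.
With the tool pointing down it reaches from about 0.325 to 0.775 m from the base axis. Payload 5.5 kg.
Tool frame: the origin (TCP) lies between the finger pads; the fingertips stand 8 mm ahead of it and the grasp point (between the pads) lies 11 mm behind it (tcp_to_tips is the distance from the TCP to the fingertips, in m); z points along the fingers, y is the line along which they close (so a half turn about z gives the same grasp; the last joint's range is limited). The gripper opens to 88 mm and grips with 3 to 60 N. Pads are 20 mm wide; open, the fingers measure 115 mm over their backs; the gripper's body (75 mm by 178 mm) begins 61 mm behind the grasp point.
Start: joints at [1.15, 0.091, 1.231, -0, 1.82, -0.057], TCP at [0.214, 0.561, 0.208] pointing down, gripper open.
Joint ranges: [-2.87, 2.87], [-0.86, 2.18], [0.17, 2.46], [-1.51, 4.65], [0.06, 2.69], [-2.65, 2.65]. Speed limits (rad/s): [2.57, 2.57, 3.01, 3.14, 3.14, 3.14].

INTERFACE

Orientations are given as a unit quaternion [w, x, y, z].
In Python, from bench import * gives the robot as it stands. Calls block until the motion is done:
- move_to(position, orientation): joint-space move of the TCP to a pose.
- move_l(position, speed=0.15, orientation=None): straight line of the TCP; orientation=None keeps the orientation; speed is the mean speed in m/s.
- movej(angles): joint-space move.
- gripper_open() and close(): open the fingers fully, or close them until they stop; the grip force is fixed at half the most.
- hold(seconds).
- inverse_kinematics(position, orientation): joint angles nearest the present ones, or None.
- state(): the state.
- get_image(name): name is "side" or "top" or "wrist"; returns a dict with "frame" (420x560x3 uint8, blue, green, red), "depth" (420x560 float32, m along the optical axis (not along the pixel's ray), 0 where there is no reading), "camera_matrix" (3x3 intrinsics, pixels), "k1" (the pictures are not rectified: a ray, as slopes to the right and down, at radius r is drawn at 1 + k1 r^2 times it, then the intrinsics apply), "view" (4x4, takes a point from world to camera coordinates). Camera axes: x right, y up, looking along -z (the intrinsics and any distortion apply to the point x, -y, -z); pixel columns grow to the right and rows downward; lengths in m; the calibration is good to about 2 mm. A picture is of the moment at which its call begins.
A pose or a line that the arm cannot do raises IKError and nothing moves.
- job_done(): hands the job in; it is judged then, once.
The state is a dict: "time": time; "joint_pos": joint angles; "dq": joint speeds; "joint_torque": joint torques, N m; "ee_pos": TCP position; "ee_rot": TCP orientation; "ft_force": force on the tool from outside, world axes, zero at the start; "moment": the same for the moment, N m; "finger_gap": finger opening in m; "finger_force": force on a finger pad.
Only numpy, scipy, OpenCV 4.12 (cv2) and the standard library are available. Lean on these libraries where they do the work, as an engineer would, in place of code of your own. Each camera call takes 0.05 s, during which the arm holds its last target. There are 200 camera calls.

## Working session

There is one attempt and no reset: what is moved stays moved. The work goes in short steps, each a Python script; the robot and the scene stay as the last script left them, time stands still between calls to the robot, and variables do not carry over. Pictures are saved under pics/ and viewed, at most 10 in all, crops included, and the job is handed in when it is done.

```bash
ls; mkdir -p pics; cat > h.py <<'E'
from bench import *
import numpy as np, cv2, pickle
from scipy.spatial.transform import Rotation as R
def grab(name,tag):
    im=get_image(name); cv2.imwrite(f'pics/{tag}.png',im['frame']); pickle.dump(im,open(f'pics/{tag}.pkl','wb')); return im
def load(tag): return pickle.load(open(f'pics/{tag}.pkl','rb'))
def pts(im,uv,depth=None):
    uv=np.array(uv,float).reshape(-1,2); K=np.array(im['camera_matrix'])
    s=cv2.undistortPoints(uv.reshape(-1,1,2),K,np.array([im['k1'],0,0,0.])).reshape(-1,2)
    d=np.array([im['depth'][int(round(v)),int(round(u))] for u,v in uv]) if depth is None else depth
    c=np.c_[s[:,0]*d,-s[:,1]*d,-d]; V=np.linalg.inv(np.array(im['view']))
    return c@V[:3,:3].T+V[:3,3]
def onz(im,uv,z):
    a=pts(im,uv,1.0*np.ones(len(np.reshape(uv,(-1,2))))); o=np.linalg.inv(np.array(im['view']))[:3,3]
    return o+(a-o)*((z-o[2])/(a[:,2]-o[2]))[:,None]
def cloud(im):
    h,w=im['depth'].shape; v,u=np.mgrid[:h,:w]
    return pts(im,np.c_[u.ravel(),v.ravel()],im['depth'].ravel()).reshape(h,w,3)
def quat(Rm):
    q=R.from_matrix(Rm).as_quat(); return [q[3],q[0],q[1],q[2]]
E
python3 - <<'E'
from h import *
a=grab('top','top0'); b=grab('side','side0')
cv2.imwrite('pics/top0b.png',cv2.resize(a['frame'],(800,600),interpolation=cv2.INTER_CUBIC))
print(a['k1'],a['camera_matrix'],state())
E
```

```text
pics
-0.18629669973991178 [[537.88040422   0.         271.37873722]
 [  0.         537.88040422 207.77600202]
 [  0.           0.           1.        ]] {'time': 0.1, 'joint_pos': array([ 1.15032997e+00,  9.18210754e-02,  1.23173008e+00,  1.31822802e-07,
        1.81975623e+00, -5.67080279e-02]), 'dq': array([ 0.00051612, -0.00257306, -0.00391476,  0.00169668, -0.00090367,
       -0.0002912 ]), 'joint_torque': array([ 1.51744251e-03, -4.47859132e+01, -4.07568848e+01,  7.00221467e-02,
        2.85282440e-02, -9.35789149e-05]), 'ee_pos': array([0.21337154, 0.56049573, 0.20691747]), 'ee_rot': array([-2.02683255e-04,  1.80877978e-01,  9.83505171e-01, -8.33063329e-04]), 'ft_force': array([-0.95833918, -0.4330237 ,  0.04186421]), 'moment': array([ 0.02142587, -0.0055182 , -0.03400475]), 'finger_force': 0.0, 'finger_gap': 0.0877739456130439}
```

View pics/top0b.png

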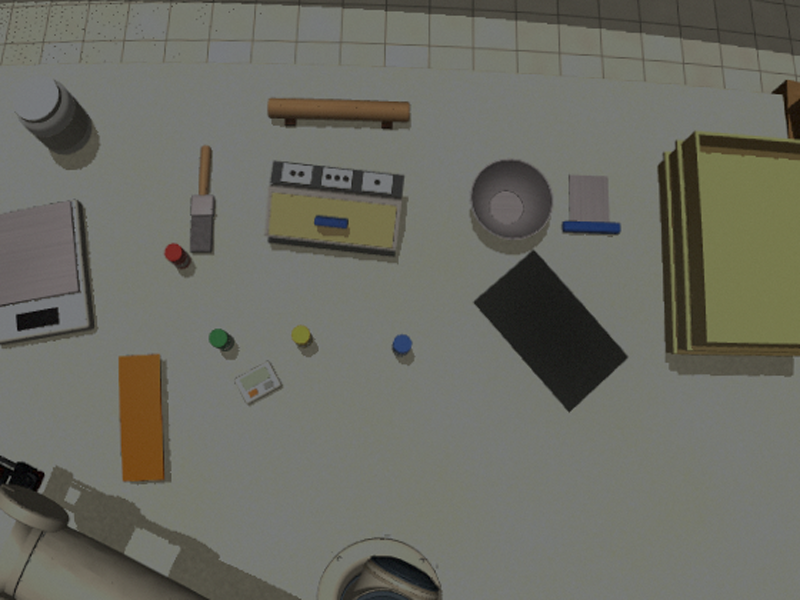

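View pics/side0.png

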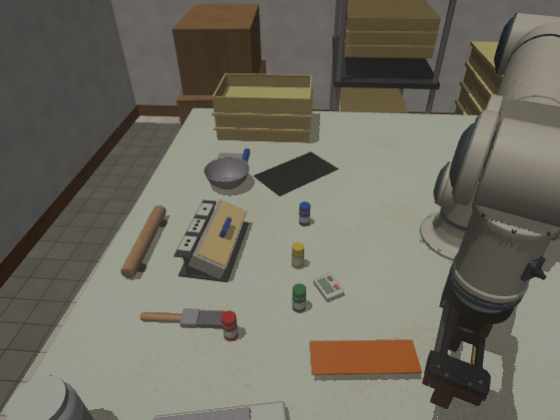

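The top view (800x600) shows the rack at about (335,210), with tags 2, 3, 1 from left (+y) to right at (296,174), (337,178) and (377,182). The cover handle is at (331,222), the mat at (550,330) turned about 45°, and the pots at yellow (302,336), green (221,340), blue (402,345) and red (176,255). The side view shows that the cover lies on the slope, and that the orange box is a decoy.

```bash
cat > m.py <<'E'
from h import *
im=load('top0'); f=im['frame']; P=cloud(im); hsv=cv2.cvtColor(f,cv2.COLOR_BGR2HSV); s=0.7
def roi(x0,y0,x1,y1):
    m=np.zeros(f.shape[:2],bool); m[int(y0*s):int(y1*s),int(x0*s):int(x1*s)]=1; return m
H,S,V=[hsv[...,i].astype(int) for i in range(3)]
print('cam',np.linalg.inv(np.array(im['view']))[:3,3],'table z',np.median(P[int(450*s):int(480*s),int(300*s):int(400*s),2]))
for n,r,hr in [('yellow',(285,318,325,356),(22,35)),('green',(205,322,240,358),(45,85)),('blue',(385,330,420,365),(100,130)),('red',(160,240,195,275),None)]:
    m=roi(*r)&(S>90)&((H<10)|(H>170) if hr is None else (H>hr[0])&(H<hr[1]))
    t=m&(P[...,2]>0.064)&(P[...,2]<.08)
    p=P[t]; print(n,m.sum(),t.sum(),p.mean(0),np.median(p[:,2]),'ext',np.ptp(p,axis=0), 'minmax', (p.min(0)+p.max(0))/2)
def rect(m):
    c=max(cv2.findContours(m.astype(np.uint8),cv2.RETR_EXTERNAL,cv2.CHAIN_APPROX_NONE)[0],key=cv2.contourArea); return c.reshape(-1,2)
m=roi(465,240,640,420)&(V<55); c=rect(m); w=onz(im,c,0.004)
r=cv2.minAreaRect(w[:,:2].astype(np.float32)*1000); print('mat',r)
# cover plate
m=roi(262,190,402,256)&(H>18)&(H<35)&(S>60)&(P[...,2]>.02); p=P[m]
c0=p.mean(0); u,sv,vt=np.linalg.svd(p-c0,full_matrices=False); print('cover n',vt[2],'long',vt[0],'c',c0,'ext',np.ptp((p-c0)@vt.T,axis=0), 'midrange',c0+vt.T@(((p-c0)@vt.T).max(0)+((p-c0)@vt.T).min(0))/2)
m=roi(300,205,360,240)&(H>100)&(H<130)&(S>90); p=P[m]; print('handle',p.mean(0),m.sum())
q=(p-c0)@vt.T; t=q[:,2]*np.sign(vt[2,2])>.022; print('handle top',p[t].mean(0),np.ptp(q[t],axis=0))
m=roi(270,160,404,200)&(V>130)&(S<50)
n,l,st,ce=cv2.connectedComponentsWithStats(m.astype(np.uint8))
for i in range(1,n):
    if st[i,4]>100: print('tag',ce[i]/s,onz(im,ce[i],.080),np.median(P[l==i][:,2]),st[i,4])
E
python3 m.py
```

```text
cam [0.29743952 0.03109096 1.34801685] table z -0.00022888220380379298
yellow 144 134 [0.44527043 0.14491571 0.06978966] 0.06982327585511028 ext [0.02930117 0.02953157 0.01203964] minmax [0.44510107 0.14511867 0.07017936]
green 120 117 [0.43471921 0.28361629 0.06955617] 0.06958401815256265 ext [0.02755225 0.02807003 0.01229659] minmax [0.43432717 0.28333671 0.07033366]
blue 131 127 [ 0.43516327 -0.02513624  0.06962132] 0.06958280855932197 ext [0.02898162 0.02902947 0.01165774] minmax [ 0.43560407 -0.02506331  0.07005897]
red 171 120 [0.57928129 0.37046938 0.06963784] 0.06981017310930648 ext [0.03189191 0.03032046 0.01047769] minmax [0.57992718 0.37132    0.06968099]
mat ((474.9021911621094, -295.1233215332031), (257.8861999511719, 148.9539794921875), 42.246856689453125)
cover n [-0.96803836  0.08287604 -0.23671355] long [ 0.24175535  0.55955402 -0.79275069] c [0.64430401 0.09951438 0.07162513] ext [1.21023484 0.77848292 0.07346628] midrange [0.49692541 0.04637314 0.65632468]
handle [0.63245403 0.10046367 0.10262042] 138m.py:19: RuntimeWarning: Mean of empty slice.
  q=(p-c0)@vt.T; t=q[:,2]*np.sign(vt[2,2])>.022; print('handle top',p[t].mean(0),np.ptp(q[t],axis=0))
  ret = um.true_divide(
Traceback (most recent call last):
  File "m.py", line 19, in <module>
    q=(p-c0)@vt.T; t=q[:,2]*np.sign(vt[2,2])>.022; print('handle top',p[t].mean(0),np.ptp(q[t],axis=0))
                                                                                   ~~~~~~^^^^^^^^^^^^^
ValueError: zero-size array to reduction operation maximum which has no identity
```

```bash
sed -i 's/(P\[...,2\]>.02); p=P\[m\]/(P[...,2]>.02)\&(P[...,2]<.15); p=P[m]; d=p-np.median(p,0); k=np.abs(d[:,2])<.05; p=p[k]/' m.py; sed -i "s/(H<130)&(S>90); p=P\[m\]/(H<130)\&(S>90)\&(P[...,2]>.02)\&(P[...,2]<.15); p=P[m]/" m.py; python3 m.py | tail -9
```

```text
cam [0.29743952 0.03109096 1.34801685] table z -0.00022888220380379298
yellow 144 134 [0.44527043 0.14491571 0.06978966] 0.06982327585511028 ext [0.02930117 0.02953157 0.01203964] minmax [0.44510107 0.14511867 0.07017936]
green 120 117 [0.43471921 0.28361629 0.06955617] 0.06958401815256265 ext [0.02755225 0.02807003 0.01229659] minmax [0.43432717 0.28333671 0.07033366]
blue 131 127 [ 0.43516327 -0.02513624  0.06962132] 0.06958280855932197 ext [0.02898162 0.02902947 0.01165774] minmax [ 0.43560407 -0.02506331  0.07005897]
red 171 120 [0.57928129 0.37046938 0.06963784] 0.06981017310930648 ext [0.03189191 0.03032046 0.01047769] minmax [0.57992718 0.37132    0.06968099]
mat ((474.9021911621094, -295.1233215332031), (257.8861999511719, 148.9539794921875), 42.246856689453125)
cover n [ 0.42242547 -0.03375439 -0.90576894] long [-0.0830581  -0.99654342 -0.0015988 ] c [0.64516901 0.09968502 0.06844211] ext [0.21672674 0.0753402  0.02021383] midrange [0.64452799 0.10085174 0.06858182]
handle [0.63489939 0.10097004 0.09352993] 137
handle top [0.63450221 0.10130819 0.09374417] [0.05419835 0.01447298 0.01214462]
```

```bash
sed -i 's/(V>130)&(S<50)/(V>95)\&(S<60)\&(P[...,2]>.06)/; s/>100: print/>30: print/' m.py; python3 m.py | grep tag
cat >> h.py <<'E'
psi=np.deg2rad(-4.72); Rr=R.from_euler('z',psi).as_matrix(); X,Y=Rr[:,0],Rr[:,1]
t25=np.deg2rad(25); n=-np.sin(t25)*X+np.array([0,0,np.cos(t25)]); xs=np.cos(t25)*X+np.array([0,0,np.sin(t25)])
def ori(z,y):
    return quat(np.c_[np.cross(y,z),y,z])
D=np.array([0,0,-1.])
CC=np.array([.6445,.1009,.0686])-.005*n   # cover underside centre
MAT=np.array([.4749,-.2951,.004]); ma=np.deg2rad(42.25); ml=np.array([np.cos(ma),np.sin(ma),0]); ms=np.array([ml[1],-ml[0],0])
E
python3 - <<'E'
from h import *
print(n,xs,ms)
for s in (1,-1):
    print('cover',inverse_kinematics(CC+.016*n,ori(-n,s*xs)),inverse_kinematics(CC+.1*n,ori(-n,s*xs)))
    print('mat',inverse_kinematics(MAT+[0,0,.016],ori(D,s*ms)))
    for p in ([.445,.145,.044],[.4345,.2835,.044]): print('pot',inverse_kinematics(p,ori(D,s*Y)))
    for k in (-.07,.07): print('pocket',inverse_kinematics(CC-.005*xs+.014*n+k*Y,ori(-n,s*Y)))
E
```

```text
tag [296.44121365 172.98988622] [[0.7233571  0.16398801 0.08      ]] 0.07844629676470383 226
tag [336.33027523 177.60157274] [[0.71713191 0.09468283 0.08      ]] 0.07838471237380007 218
tag [376.77095632 182.0188902 ] [[0.71152989 0.0247075  0.08      ]] 0.07836552804698194 242
tag [317.2228145  193.88592751] [[0.68675241 0.12625247 0.08      ]] 0.08144358507980443 268
[-0.42118505  0.03477573  0.90630779] [ 0.90323425 -0.0745768   0.42261826] [ 0.67236681 -0.74021813  0.        ]
cover [ 0.16195154 -0.15109504  1.75809103 -0.11425779  1.11230199  0.2729697 ] [ 0.18044098 -0.27500699  1.72901845 -0.11534516  1.26639348  0.27388132]
mat [-6.16849514e-01  2.75474572e-02  1.63125799e+00 -4.44089210e-16
  1.48278721e+00  2.16545204e-01]
pot [ 2.42284592e-01 -2.41438475e-01  1.83744705e+00 -4.44089210e-16
  1.54558408e+00 -1.24613219e+00]
pot [ 5.12530773e-01 -9.75958767e-02  1.70988362e+00 -4.44089210e-16
  1.52930491e+00 -9.75886013e-01]
pocket [ 0.0219518  -0.20710946  1.81448068 -0.04939347  1.10046702 -1.4537802 ]
pocket [ 0.29499488 -0.08636103  1.70560152 -0.17394455  1.1193048  -1.14940001]
cover None None
mat None
pot [ 2.42284592e-01 -2.41438475e-01  1.83744705e+00 -4.44089210e-16
  1.54558408e+00  1.89546046e+00]
pot [ 5.12530773e-01 -9.75958767e-02  1.70988362e+00 -4.44089210e-16
  1.52930491e+00  2.16570664e+00]
pocket [ 0.0219518  -0.20710946  1.81448068 -0.04939347  1.10046702  1.68781245]
pocket [ 0.29499488 -0.08636103  1.70560152 -0.17394455  1.1193048   1.99219264]
```

```bash
python3 - <<'E'
from h import *
q=ori(-n,xs)
move_to(CC+.10*n,q); print(state()['time'])
move_l(CC+.016*n,.12); s=state(); print(s['time'],s['ft_force'],s['ee_pos'])
close(); s=state(); print(s['time'],s['ft_force'],s['finger_gap'],s['finger_force'])
move_l(CC+.05*n,.06); s=state(); print(s['time'],s['ft_force'],s['finger_gap'])
grab('side','s1')
E
```

```text
2.2333
3.0833 [0.37908667 1.14991109 0.02503761] [0.64024602 0.10140396 0.07951531]
4.2333 [1.40130483 0.14297167 1.35157267] 0.013007579345994903 30.00082790851593
4.95 [ 0.39261017  0.38757366 -1.93920177] 0.012784880448887261
```

View pics/s1.png

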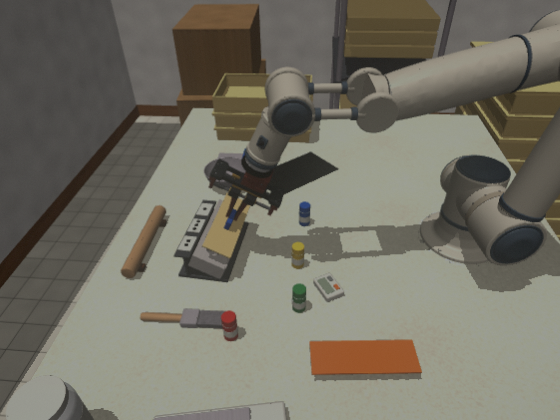

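The side view shows the cover held by its handle and lifted clear of the slope, at about (228,215).

```bash
python3 - <<'E'
from h import *
q=ori(D,ms); h=.016
move_l(CC+.13*n,.2)
move_to(MAT+[0,0,h+.13],q); 
move_l(MAT+[0,0,h+.006],.12); hold(.2); s=state(); f0=s['ft_force'][2]; print(s['time'],s['ft_force'],s['ee_pos'])
for dz in (.003,.0015,0,-.0015,-.003):
    move_l(MAT+[0,0,h+dz],.03); f=state()['ft_force'][2]; print(dz,f,state()['time'])
    if f-f0>2: break
gripper_open(); print(state()['time'])
move_l(MAT+[0,0,h+.13],.2)
grab('side','s2'); print(state()['time'])
move_to(CC-.03*xs+.16*n,ori(-n,Y)); grab('top','t2'); w=grab('wrist','w2'); print(state()['time'])
a=np.full((420,1120+8,3),0,np.uint8); t=load('t2')['frame']
cv2.imwrite('pics/t2c.png',cv2.resize(t[90:300,150:450],(800,560),interpolation=cv2.INTER_CUBIC))
E
```

```text
8.4667 [-0.07139088  0.72913128 -1.43670818] [ 0.47530834 -0.29540858  0.02687847]
0.003 -2.4744289968041073 8.7167
0.0015 -1.9160761486406193 8.9667
0 2.3640627530156904 9.2167
10.4333
11.2833
12.9083
```

View pics/t2c.png

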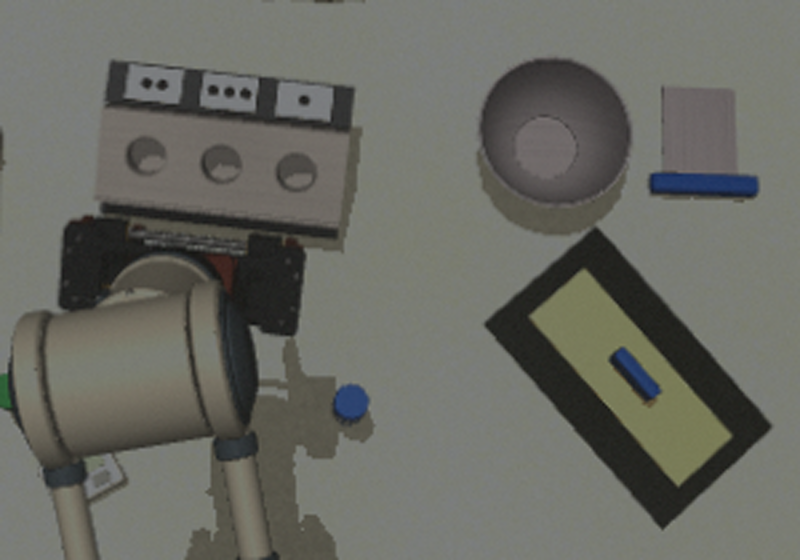

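View pics/w2.png

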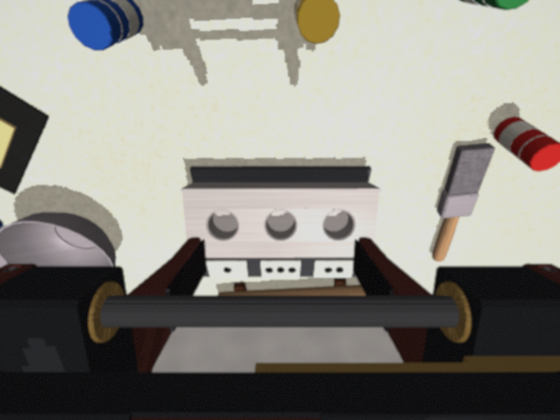

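The crop shows the cover lying flat in the middle of the mat, handle up, with the bowl untouched. The pockets are open. In the wrist picture they sit at (223,223), (281,223) and (339,223), with tag 1 behind the left one at (228,269) and tag 2 behind the right one.

```bash
cat > pk.py <<'E'
from h import *
def face(im,roi,lab):
    x0,y0,x1,y1=roi; P=cloud(im)[y0:y1,x0:x1]; d=im['depth'][y0:y1,x0:x1]
    ok=d>0; h=P@n; med=np.median(h[ok]); 
    for _ in range(4):
        k=ok&(np.abs(h-med)<.003); A=P[k]; c=A.mean(0); nn=np.linalg.svd(A-c,full_matrices=False)[2][2]; nn*=np.sign(nn[2]); h=P@nn; med=np.median((A)@nn)
    print(lab,'normal',nn,'off along n',med, 'n ideal',n)
    m=(h<med-.0025)&(ok)
    nl,l,st,ce=cv2.connectedComponentsWithStats(m.astype(np.uint8))
    o=np.linalg.inv(np.array(im['view']))[:3,3]; out=[]
    for i in range(1,nl):
        if 40<st[i,4]<3000:
            v,u=np.where(l==i); a=pts(im,np.c_[u+x0,v+y0],np.ones(len(u))); r=a-o; p=o+r*((med-o@nn)/(r@nn))[:,None]
            print(lab,st[i,4],p.mean(0),'dia', 2*np.sqrt(np.linalg.det(np.cov(np.c_[p@xs,p@Y].T))**.5)*2); out.append(p.mean(0))
    return out
if __name__=='__main__':
    # original-pixel rois of the sloping face
    f=lambda x,y:(int(150+x*300/800),int(90+y*210/560))
    a=f(112,118);b=f(325,200)
    face(load('t2'),(*a,*b),'top')
    face(load('w2'),(192,195,368,250),'wrist')
E
python3 pk.py
```

```text
top normal [-0.42090489  0.03379822  0.9064749 ] off along n -0.21108773046103427 n ideal [-0.42118505  0.03477573  0.90630779]
top 154 [0.68820953 0.05598597 0.08460334] dia 0.04100501082175171
top 182 [0.65606693 0.17002404 0.06542657] dia 0.038683281989478534
top 193 [0.65162576 0.1009297  0.0659406 ] dia 0.04065387392617788
top 181 [0.64744669 0.02978182 0.06665289] dia 0.03912672066300957
wrist normal [-0.4201641   0.03413567  0.90680587] off along n -0.210899804297747 n ideal [-0.42118505  0.03477573  0.90630779]
wrist 657 [0.64570106 0.0326758  0.06537804] dia 0.03562037231794315
wrist 659 [0.65126971 0.10185118 0.06535422] dia 0.03570355908583072
wrist 663 [0.65693318 0.17118826 0.06536824] dia 0.035726296351062996
```

```bash
python3 - <<'E'
from h import *
move_to(CC+.04*xs+.16*n,ori(-n,-Y)); w=grab('wrist','w3'); print(state()['time'])
P=cloud(w); m=(np.abs(P@n+.211)<.004)&(w['depth']>0)&(np.abs(P@Y-np.array([.6514,.1015,.0655])@Y)<.1)
v,u=np.where(m); print(u.min(),v.min(),u.max(),v.max(),np.percentile(u,[3,97]),np.percentile(v,[3,97]))
E
```

```text
15.575
194 188 364 346 [202. 356.] [190. 341.]
```

View pics/w3.png

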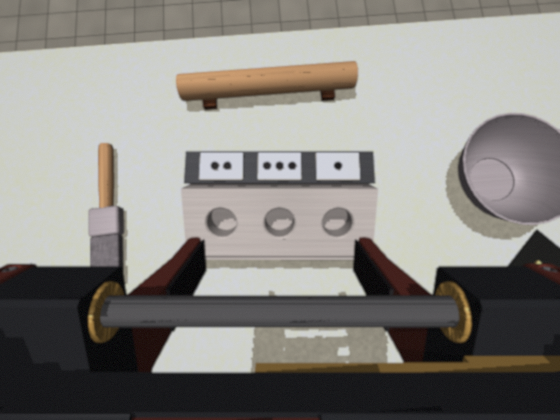

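The flipped wrist view shows the pockets at (221,222), (279,222) and (337,222). Tags 2, 3 and 1 read left to right behind them.

```bash
python3 - <<'E'
from pk import *
a=np.array(sorted(face(load('w2'),(192,195,368,250),'w2'),key=lambda p:p[1])); b=np.array(sorted(face(load('w3'),(194,192,366,245),'w3'),key=lambda p:p[1]))
if a.shape==b.shape: print((a+b)/2,'\n',(a-b)*1000)
E
```

```text
w2 normal [-0.4201641   0.03413567  0.90680587] off along n -0.210899804297747 n ideal [-0.42118505  0.03477573  0.90630779]
w2 657 [0.64570106 0.0326758  0.06537804] dia 0.03562037231794315
w2 659 [0.65126971 0.10185118 0.06535422] dia 0.03570355908583072
w2 663 [0.65693318 0.17118826 0.06536824] dia 0.035726296351062996
w3 normal [-0.42324786  0.03451421  0.9053563 ] off along n -0.21302844562081147 n ideal [-0.42118505  0.03477573  0.90630779]
w3 660 [0.65794117 0.17038925 0.06578945] dia 0.03575259677351286
w3 663 [0.65215648 0.10094486 0.06573252] dia 0.03585708842701432
w3 665 [0.64640213 0.03170613 0.06568194] dia 0.03577755086589841
[[0.64605159 0.03219097 0.06552999]
 [0.6517131  0.10139802 0.06554337]
 [0.65743718 0.17078875 0.06557885]] 
 [[-0.70107683  0.96967039 -0.30390605]
 [-0.88676646  0.90632689 -0.37830619]
 [-1.00799022  0.79901548 -0.42120873]]
```

```bash
cat >> h.py <<'E'
MID=np.array([.6517,.1014,.0655])
def say(t):
    s=state(); print(t,'t=%.2f'%s['time'],np.round(s['ft_force'],1),'gap %.4f'%s['finger_gap'],np.round(s['ee_pos'],4))
def pick(x,y):
    move_to([x,y,.15],ori(D,-Y)); move_l([x,y,.014],.15); say('down')
    close(); say('squeeze'); gripper_open()
    move_to([x,y,.044],ori(D,X)); close(); say('grip'); move_l([x,y,.12],.2); say('up')
def insert(k):
    fl=MID+k*Y-.03*n; q=ori(-n,xs)
    move_to(fl+n*(.044+.045),q); hold(.2); say('above'); f0=state()['ft_force']
    for a in (.026,.020,.012,.005,.002,.0005,-.0005):
        move_l(fl+n*(.044+a),.05); f=state()['ft_force']-f0; say('a=%.4f  n %.1f xs %.1f y %.1f'%(a,f@n,f@xs,f@Y))
        if np.linalg.norm(f)>12: print('stop'); return False
        if a<.001 and f@n>3: break
    return True
E
python3 - <<'E'
from h import *
for k in (-.07,.07):
    print(inverse_kinematics(MID+k*Y+.014*n,ori(-n,xs)))
    print(inverse_kinematics(MID+k*Y+.07*n,ori(-n,xs)))
pick(.4452,.1450)
insert(-.07)
grab('side','s4')
cv2.imwrite('pics/s4c.png',cv2.resize(load('s4')['frame'][170:300,150:350],(800,520),interpolation=cv2.INTER_CUBIC))
E
```

```text
[ 0.02213634 -0.18177985  1.78604869 -0.04940271  1.10357472  0.11705088]
[ 0.0274559  -0.27088286  1.77121119 -0.0495774   1.20765096  0.11723945]
[ 0.29026847 -0.06352411  1.67751134 -0.17148284  1.1236685   0.4152303 ]
[ 0.30721574 -0.14577797  1.66320681 -0.17166158  1.22170142  0.41546837]
down t=17.38 [-0.   0.3  0.4] gap 0.0879 [0.446  0.1451 0.0151]
squeeze t=18.28 [ 0.5  0.5 -0.4] gap 0.0312 [0.4452 0.145  0.0139]
grip t=21.59 [ 0.1  0.3 -0. ] gap 0.0307 [0.4452 0.145  0.044 ]
up t=22.12 [-0.5  0.9 -1.5] gap 0.0305 [0.4451 0.145  0.1193]
above t=23.12 [ 0.8  0.6 -0.9] gap 0.0307 [0.6208 0.0347 0.1189]
a=0.0260  n 0.3 xs -0.5 y -1.1 t=23.66 [ 0.1 -0.4 -0.8] gap 0.0298 [0.6289 0.033  0.1011]
a=0.0200  n 0.5 xs -0.1 y -1.6 t=23.93 [ 0.3 -1.  -0.4] gap 0.0302 [0.6315 0.0328 0.0958]
a=0.0120  n 0.4 xs -1.1 y -1.4 t=24.23 [-0.5 -0.7 -0.9] gap 0.0303 [0.6348 0.0326 0.0883]
a=0.0050  n -0.2 xs -1.1 y -1.1 t=24.52 [-0.3 -0.5 -1.5] gap 0.0308 [0.6378 0.0323 0.082 ]
a=0.0020  n -0.1 xs -0.8 y -0.7 t=24.77 [ 0.  -0.1 -1.2] gap 0.0305 [0.6392 0.0322 0.0798]
a=0.0005  n 0.6 xs -0.1 y -0.3 t=25.02 [ 0.4  0.4 -0.3] gap 0.0307 [0.6398 0.0321 0.0786]
a=-0.0005  n 6.3 xs -3.0 y -0.6 t=25.27 [-4.7  0.4  3.6] gap 0.0305 [0.6403 0.0322 0.0785]
```

View pics/s4c.png

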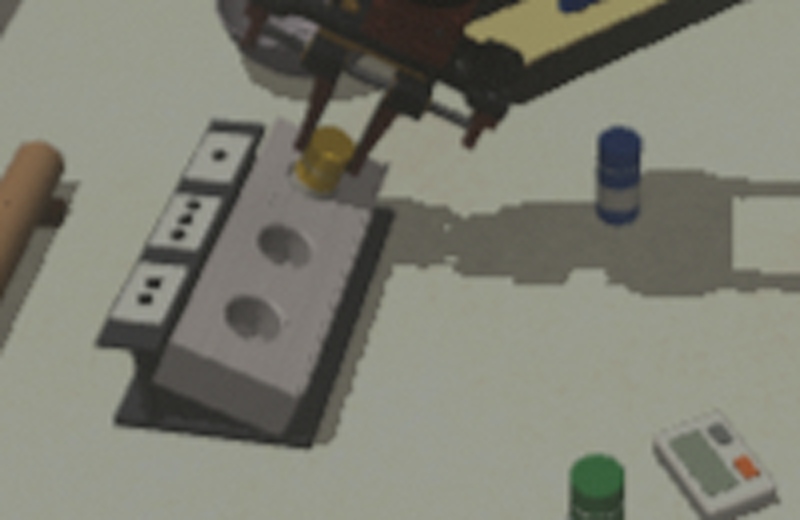

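The crop shows the yellow pot down in the pocket behind the 1-dot tag, at about (323,165). Contact came right at floor height, so I'm releasing it and going on with green.

```bash
python3 - <<'E'
from h import *
gripper_open()
move_l(MID-.07*Y+n*(.014+.09),.2); say('clear')
pick(.4345,.2835)
insert(.07)
E
```

```text
clear t=26.93 [-0.2  0.1  0.3] gap 0.0878 [0.602  0.0353 0.159 ]
down t=29.77 [0.1 0.3 0. ] gap 0.0878 [0.4352 0.2838 0.0152]
squeeze t=30.68 [-0.5  1.4  0.3] gap 0.0316 [0.4345 0.2835 0.014 ]
grip t=33.98 [-0.7 -1.2 -0.6] gap 0.0301 [0.4345 0.2835 0.044 ]
up t=34.52 [-0.4  0.4 -1.1] gap 0.0302 [0.4344 0.2834 0.1193]
above t=35.58 [-0.7 -0.5 -1.1] gap 0.0305 [0.6322 0.1742 0.119 ]
a=0.0260  n -0.0 xs 0.4 y -1.0 t=36.12 [-0.4 -1.6 -0.9] gap 0.0309 [0.6405 0.1724 0.1011]
a=0.0200  n -0.2 xs 0.8 y 0.8 t=36.38 [ 0.1  0.2 -0.9] gap 0.0300 [0.6431 0.1723 0.0959]
a=0.0120  n -0.8 xs 0.6 y 0.9 t=36.69 [ 0.3  0.3 -1.5] gap 0.0305 [0.6464 0.1719 0.0883]
a=0.0050  n 0.1 xs 1.1 y 0.8 t=36.98 [ 0.3  0.1 -0.5] gap 0.0309 [0.6493 0.1718 0.082 ]
a=0.0020  n -0.5 xs 1.2 y 0.4 t=37.23 [ 0.7 -0.2 -1. ] gap 0.0306 [0.6507 0.1717 0.0798]
a=0.0005  n 0.1 xs -0.7 y 0.9 t=37.48 [-1.3  0.4 -1.2] gap 0.0307 [0.6513 0.1717 0.0786]
a=-0.0005  n 5.7 xs -0.2 y 0.4 t=37.73 [-3.2  0.1  4. ] gap 0.0304 [0.6519 0.1718 0.0784]
```

```bash
python3 - <<'E'
from h import *
gripper_open()
move_l(MID+.07*Y+n*(.014+.1),.2)
move_to([.42,.2,.3],ori(D,X)); hold(.5); say('clear')
s=grab('side','s5'); t=grab('top','t5')
a=cv2.resize(s['frame'][140:350,150:430],(800,600),interpolation=cv2.INTER_CUBIC); cv2.imwrite('pics/s5c.png',a)
P=cloud(t); k=(t['depth']>0)&(np.abs(P@n-MID@n-.04)<.006)
for nm,kk in (('1',-.07),('2',.07)):
    m=k&(np.linalg.norm(P-(MID+kk*Y+.04*n),axis=2)<.03); p=P[m]; print(nm,m.sum(),'height above face',np.median(p@n)-MID@n,(p.mean(0)-MID-kk*Y-.04*n)*1000)
E
```

```text
clear t=40.77 [ 0.1 -0.1  0.1] gap 0.0879 [0.42   0.2    0.2999]
1 131 height above face 0.040725839386331425 [-5.12776695 -1.75290311 -1.42780056]
2 129 height above face 0.04161720719444345 [-6.50571903 -0.99049577 -1.53695931]
```

View pics/s5c.png

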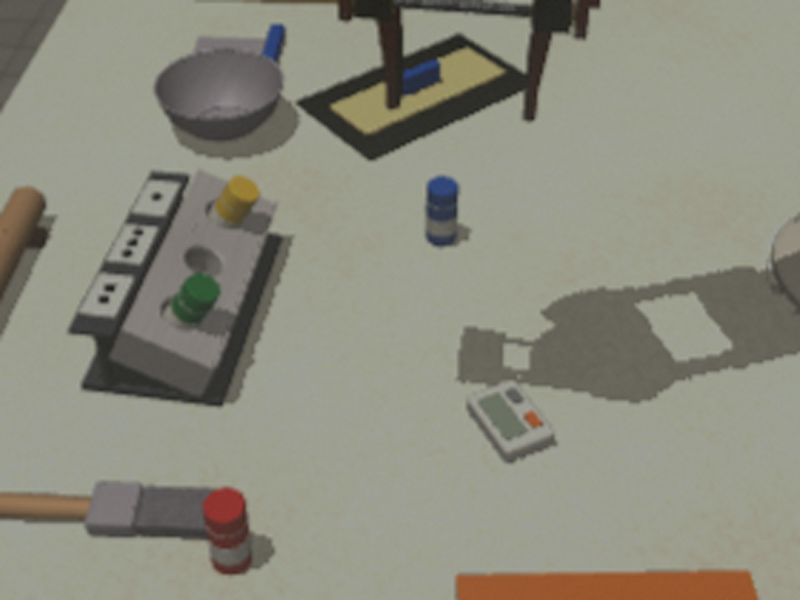

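The side view shows both pots in their pockets (yellow behind 1 dot, green behind 2), the cover centred on the mat, and everything else where it was. The pots look slightly leaned within the 4 mm clearance, so one closer look with the wrist camera.

```bash
python3 - <<'E'
from h import *
move_to(CC-.03*xs+.18*n,ori(-n,Y)); hold(.2); w=grab('wrist','w6'); say('look')
P=cloud(w); f=w['frame']; hsv=cv2.cvtColor(f,cv2.COLOR_BGR2HSV).astype(int); H,S=hsv[...,0],hsv[...,1]
fa=(w['depth']>0)&(np.abs(P@n-MID@n)<.004)&(np.abs((P-MID)@Y)<.1)&(np.abs((P-MID)@xs)<.035); off=np.median(P[fa]@n); print('face off',(off-MID@n)*1000)
for nm,kk in (('1',-.07),('2',.07)):
    c=MID+kk*Y; d=P-c; m=(w['depth']>0)&(d@n>.034)&(d@n<.048)&(np.abs(d@xs)<.03)&(np.abs(d@Y)<.03)
    p=P[m]
    for _ in range(6):
        c0=p.mean(0); nn=np.linalg.svd(p-c0,full_matrices=False)[2][2]; nn*=np.sign(nn[2]); q=P[m]; p=q[np.abs((q-c0)@nn)<.0012]
    # disc centre by minimal circle
    e=p-c; (u,v),r=cv2.minEnclosingCircle(np.c_[e@xs,e@Y].astype(np.float32))
    u,v=(e@xs).mean(),(e@Y).mean()
    top=c+u*xs+v*Y; h=np.median(p@n)-off
    print(nm,len(p),'lean xs %.1f y %.1f deg'%tuple(np.rad2deg([nn@xs,nn@Y])),'top c xs %.1f y %.1f r %.1f h %.1f mm'%(u*1e3,v*1e3,r*1e3,h*1e3))
    b=top+ (off-MID@n+h)*n-.07*nn-(c-.03*n); print('  base offset mm xs,y,n',np.round([1e3*b@xs,1e3*b@Y,1e3*b@n],1))
E
```

```text
look t=42.65 [-0.7 -1.1  0.3] gap 0.0879 [0.5438 0.1094 0.2147]
face off 0.11203671563991824
1 510 lean xs -5.2 y -0.8 deg top c xs -6.0 y 0.3 r 16.0 h 40.8 mm
  base offset mm xs,y,n [0.3 1.3 1.2]
2 531 lean xs -6.2 y -0.3 deg top c xs -6.6 y 0.3 r 16.0 h 41.0 mm
  base offset mm xs,y,n [1.  0.6 1.5]
```

```bash
python3 -c "
from h import *
print(job_done()); say('end')"
```

```text
the job is handed in; nothing more can be done
None
the job is handed in; nothing more can be done
```

I handed the job in at about 43 s: the cover lies flat, handle up, in the middle of the mat; the yellow pot is in pocket one and then the green in pocket two, both upright and down on the floor but leaning 5–6° within the pocket clearance, which I left as it was; nothing else was moved.

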